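# Open the solvent can's push-and-turn cap

## Task

Open the solvent can: push its child-resistant cap down hard against the spring and, keeping it down, turn it anticlockwise (seen from above) until it comes free, then lift it off. Set the cap down gently (do not drop it), right way up, inside the shallow steel tray and let go of it. Leave the tape roll, the jar of brushes and the amber bottle where they stand.

Things in the scene. Friction and masses are not known exactly. Their poses are not given: they have to be found in the camera images.
- cap_center (a point): Centre (half-way up) of the loose black ribbed round cap on the can's neck, z up: 54 mm diameter, 37 mm high, 45 g. The upper 18 mm is a solid disc, good to grip across from above; the lower 19 mm is a hollow skirt. Locked, it neither turns nor pulls off: lugs in the skirt are held up by a spring in notches under the neck's flange. Its x and y lie along the can's while locked.
- spring_pad (a joint): Travel (m) of the sprung pad in the neck under the cap: 0 locked, positive pressed down (8 N to start, 13 N at 5 mm; hard stop at 8 mm). Pressed 5 mm or more and kept there, the cap turns anticlockwise from above: free between 45 and 73 degrees from locked (aim at 60; stop at 73). Free, it rises straight off: the spring lifts it 4 mm (-0.004); 12 mm above locked it is clear of the neck.
- neck (a point): Point on the neck's axis at the can's flat top (shoulder), 142 mm above the bench; z up, x along the can's long side. Locked cap: underside 12 mm, centre 30.5 mm, top 49 mm above it; bare neck 24 mm tall. Plain rectangular metal can with paper label, 110 x 66 mm, its middle 22 mm to -x of the neck, in a wooden cradle (170 x 120 mm, 44 mm high) screwed to the bench: it does not move.
- tray_in (a point): Middle of the inner floor of the shallow rectangular steel tray, 170 (its x) x 140 (its y) mm outside, walls 4 mm thick and 14 mm high above the bench; the floor is 5 mm above the bench. Fixed to the bench. z up.
- tape_center (a point): Centre of a brown roll of tape lying flat on the bench: 64 mm diameter, 20 mm high. A bystander.
- jar_center (a point): Centre of the glass body of the jar of brushes: 72 mm diameter, 100 mm high, the brushes reach 190 mm above the bench. A bystander.
- amber_center (a point): Centre of an amber glass bottle with a black cap: 56 mm diameter, 130 mm high, standing. A bystander: it is not the one to open.
There are look-alikes about, which are no part of the job. Of the things that look like the part that bears cap_center, the largest one is meant.

How it is judged:
On the way, in this order (a step that is already met when the one before it is completed fails the run):
1. the cap, still on the neck, is pressed down at least 3.5 mm (value of joint spring_pad above 0.0035 m and horizontal distance between cap_center and neck below 0.006 m), for 0.1 s.
2. the cap is off: lifted clear of the neck (z of cap_center in the frame of neck above 0.05 m), for 0.1 s.
At the end, for the whole second after the job is handed in: The cap lies flat on the tray's floor, inside its walls, right way up (within 0.15 rad), at rest and released (x of cap_center in the frame of tray_in between -0.058 and 0.058 m and y of cap_center in the frame of tray_in between -0.043 and 0.043 m and z of cap_center in the frame of tray_in between 0.015 and 0.022 m and angle between cap_center's own z axis and vertical below 0.15 rad and linear speed of cap below 0.02 m/s); the robot touches nothing.
It fails at once if the cap is dropped or thrown: falls faster than 0.8 m/s (about 3 cm) with no finger on it (linear speed of cap above 0.8 m/s and contact force between the fingers and cap below 0.01 N).
It fails at once if the tape roll, the jar of brushes or the amber bottle is shifted more than 3 cm (distance of any of tape_center, jar_center, amber_center from where it was at the start of the episode above 0.03 m).
It also fails if it takes over 48 s, if anything falls off the work surface, if the arm or the gripper's body presses on something with over 40 N, if the wrist force passes 120 N, or if a joint passes its speed limit or range.

## Robot

A 7-joint arm with a two-finger parallel gripper is mounted at the origin on the work surface. World frame = base frame: x ahead of the robot, y to its left, z up, the work surface at z = 0. Lengths are in m, angles in rad, forces in N, time in s.
With the tool pointing down it reaches from about 0.425 to 0.875 m from the base axis. Payload 4.7 kg.
Tool frame: the origin (TCP) lies midway between the tips of the shut fingers; the grasp point (between the pads) lies 19 mm behind it; z points along the fingers, x is the direction in which the jaws open and shut, and the axes are right-handed (so a half turn about z gives the same grasp; the last joint's range is limited). The gripper opens to 87 mm and grips with 3 to 60 N. Pads are 19 mm wide; open, the fingers measure 117 mm over their backs; the gripper's body (75 mm by 190 mm) begins 51 mm behind the grasp point.
Start: joints at [1.265, 0.321, -0.07, 1.45, 0.023, 1.371, -0.057], TCP at [0.204, -0.617, 0.199] pointing down, gripper open.
Joint ranges: [-2.86, 2.86], [-0.3, 2.09], [-1.38, 1.24], [0.06, 2.45], [-1.56, 4.7], [0.09, 2.05], [-2.69, 2.69]. Speed limits (rad/s): [2.57, 2.57, 3.14, 3.14, 3.14, 3.14, 3.14].

## Interface

Orientations are given as a rotation vector (axis times angle).
In Python, from bench import get_state, eyes, ticket gives the robot as it stands.
- The arm moves only by the tool carry_out, never from a script. Its argument "motion" is a list of rows, each a list of 2 entries, a list of its own where there are three numbers: the shift along the world's x, y, z in m, then the turn about the world's z in rad. A call has 1 to 20 rows; each row is the pose to reach, as a shift and turn from the pose commanded when the call began; what a row does not reach only later rows make up. A row lasts 1/10 s, in which the tool goes at most 50 mm and 8.59 degrees, less where a joint would pass 70% of its speed; a pose out of reach is approached as far as the arm can. A call with a gripper value outside its range is refused whole. "grip" is the gripper command: -1 is fully open, 1 is shut, values between are in proportion, set as the call begins (left out, the last holds). The fingers move at their own pace and stop on an object; "squeeze" is the grip in N (left out, the last holds). Time passes only in rows, so rows that repeat a pose let the fingers close. It gives the time, the measured TCP pose, the force and the opening at its end, in the units of the state.
- get_state(): the state, without advancing time (a new reading comes with each control period).
- eyes.get_image(name): name is "scene" or "side" or "wrist"; returns a dict with "pixels" (480x640x3 uint8, blue, green, red), "mtx" (3x3 intrinsics, pixels), "dist_coeffs" ([k1, k2, p1, p2, k3] as OpenCV has them; the pictures are not rectified), "extrinsics" (4x4, takes a point from camera to world coordinates). Camera axes: x right, y down, z forward; pixel columns grow to the right and rows downward; lengths in m; the calibration is good to about 2 mm. A picture is of the moment at which its call begins. There is no depth.
- ticket.close_job(): hands the job in, once; it reports no verdict.
The state is a dict: "time": time; "joint_positions": joint angles; "qd": joint speeds; "joint_torque": joint torques, N m; "position": TCP position; "tool_rot": TCP orientation; "ft_force": force on the tool from outside, world axes, zero at the start; "torque": the same for the moment, N m; "grip_width": opening from 0.0 (shut) to 1.0 (fully open).
Only numpy, scipy, OpenCV 4.12 (cv2) and the standard library are available. Lean on these libraries where they do the work, as an engineer would, in place of code of your own. Each camera call takes 0.05 s, during which the arm holds its last target. There are 200 camera calls.

## Working session

There is one attempt and no reset: what is moved stays moved. The work goes in short steps, Python scripts to look and compute and a tool call to move; the robot and the scene stay as the last step left them, time stands still between calls to the robot, and variables do not carry over. Pictures are saved under pics/ and viewed, about 8 in all and at most 12, crops included, and the job is handed in when it is done.

Besides the shell and the picture viewer there is one more tool, called after "Request:" as a command line: name --argument value ..., lists and objects as JSON in quotes. carry_out: Moves the arm, as the interface text tells. Its arguments: {"type":"object","properties":{"motion":{"type":"array","items":{"type":"array"}},"grip":{"type":"number"},"squeeze":{"type":"number"}},"required":["motion"]}

```bash
mkdir -p pics; ls
cat > h.py <<'E'
import numpy as np, cv2
from bench import get_state, eyes, ticket
def ray(im,u,v):
    p=cv2.undistortPoints(np.array([[[u,v]]],float),np.array(im["mtx"],float),np.array(im["dist_coeffs"],float))[0,0]
    T=np.array(im["extrinsics"]);d=T[:3,:3]@[p[0],p[1],1];return T[:3,3],d
def at_z(im,u,v,z):
    o,d=ray(im,u,v);return o+d*(z-o[2])/d[2]
def proj(im,P):
    T=np.linalg.inv(np.array(im["extrinsics"]))
    return cv2.projectPoints(np.array(P,float).reshape(-1,1,3),cv2.Rodrigues(T[:3,:3])[0],T[:3,3],np.array(im["mtx"],float),np.array(im["dist_coeffs"],float))[0].reshape(-1,2)
E
python3 - <<'E'
from h import *
import pickle
ims={n:eyes.get_image(n) for n in("scene","side","wrist")}
pickle.dump(ims,open("ims.pkl","wb"))
for n in ims:
    cv2.imwrite(f"pics/{n}0.png",ims[n]["pixels"]);print(n,np.round(ims[n]["extrinsics"],3).tolist())
s=get_state();print(s)
E
```

```text
pics
scene [[0.631, 0.599, -0.493, 1.017], [0.775, -0.498, 0.388, -0.405], [-0.013, -0.627, -0.779, 0.834], [0.0, 0.0, 0.0, 1.0]]
side [[0.962, -0.203, 0.18, 0.382], [-0.271, -0.754, 0.598, -0.753], [0.015, -0.625, -0.781, 1.06], [0.0, 0.0, 0.0, 1.0]]
wrist [[0.314, -0.921, -0.23, 0.267], [-0.95, -0.305, -0.074, -0.597], [-0.002, 0.242, -0.97, 0.385], [0.0, 0.0, 0.0, 1.0]]
{'time': 0.15, 'joint_positions': array([ 1.26511123,  0.32165075, -0.07005133,  1.4513734 ,  0.0225769 ,
        1.37081898, -0.05690504]), 'qd': array([-2.72075935e-04, -2.85594628e-03, -9.26618405e-05, -2.65028800e-03,
       -1.06182069e-04, -2.43675204e-04, -2.33823371e-03]), 'joint_torque': array([-1.95924026e-04, -4.91797650e+01, -4.04648446e-01, -3.12874174e+01,
       -6.39209524e-02,  4.05665115e-02,  1.44406822e-04]), 'position': array([ 0.20413603, -0.61663787,  0.19772454]), 'tool_rot': array([-2.54612406e+00,  1.83898091e+00,  1.93067844e-03]), 'ft_force': array([-0.01873967, -0.57972848,  0.87918143]), 'torque': array([-0.0385064 ,  0.0294417 , -0.00762449]), 'grip_width': 1.0027776873553245}
```

View pics/scene0.png

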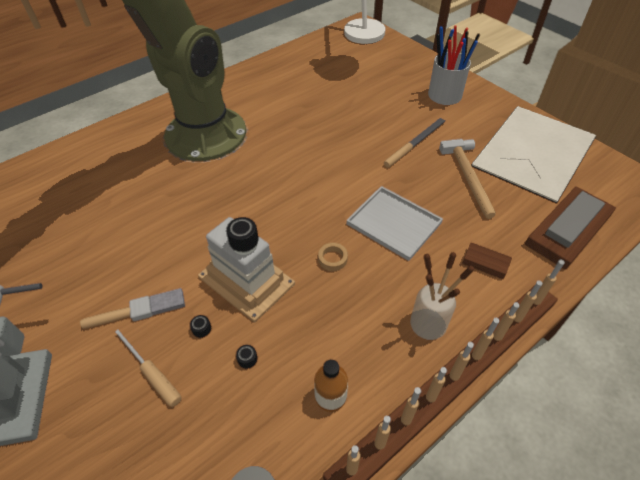

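View pics/side0.png

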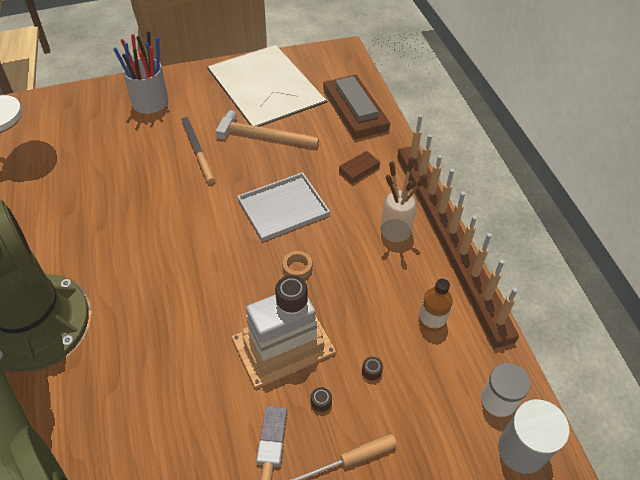

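The black caps are: on the can at scene (242,233) / side (291,292), and two smaller loose ones on the bench at scene (201,326) and (246,356). The first is the largest and the only one on a can's neck. The tray is at scene (395,222) and side (284,206), with the tape between can and tray. I'll fit positions next.

Run:
```python
from h import *
import pickle
from scipy.optimize import minimize,least_squares
ims=pickle.load(open("ims.pkl","rb"))
seed={"scene":(242,233),"side":(291,292)}
t=np.linspace(0,2*np.pi,60)
def cyl(x,y,r=.027,z0=.154,z1=.191): return np.vstack([np.c_[x+r*np.cos(t),y+r*np.sin(t),0*t+z] for z in(z0,z1)])
M={}
for n,(u,v) in seed.items():
    g=ims[n]["pixels"].max(2)
    w=np.zeros(g.shape,np.uint8);w[v-24:v+28,u-26:u+26]=1
    m=((g<75)&(w>0)).astype(np.uint8);m=cv2.morphologyEx(m,cv2.MORPH_CLOSE,np.ones((5,5)))
    k,l,st,c=cv2.connectedComponentsWithStats(m);i=1+np.argmax(st[1:,4]);M[n]=(l==i).astype(np.uint8)
    cs,_=cv2.findContours(M[n],cv2.RETR_EXTERNAL,2);f=np.zeros_like(m);cv2.drawContours(f,[cv2.convexHull(np.vstack(cs))],-1,1,-1);M[n]=f
    print(n,st[i],at_z(ims[n],*[np.mean(np.where(f)[1]),np.mean(np.where(f)[0])],.1725))
def cost(p,ns):
    e=0
    for n in ns:
        f=np.zeros((480*4,640*4),np.uint8);h=cv2.convexHull((proj(ims[n],cyl(*p))*4+1.5).round().astype(np.int32));cv2.fillPoly(f,[h],1)
        e+=np.sum(f!=cv2.resize(M[n],None,fx=4,fy=4,interpolation=0))/16
    return e
p0=at_z(ims["scene"],*seed["scene"],.1725)[:2]
for ns in(["scene"],["side"],["scene","side"]):
    r=minimize(cost,p0,args=(ns,),method="Nelder-Mead",options=dict(initial_simplex=[p0,p0+[.01,0],p0+[0,.01]]));print(ns,r.x,r.fun)
cap=r.x
C={"scene":[(383,188),(442,219),(408,256),(348,222)],"side":[(239,200),(301,174),(329,211),(264,240)]}
for n in C:
    q=np.array([at_z(ims[n],*c,.014) for c in C[n]]);print(n,q.mean(0).round(4),q[:,:2].round(3).tolist(),np.linalg.norm(q-np.roll(q,-1,0),axis=1).round(3))
for nm,a,b,z in(("tape",(333,257),(297,265),.01),("jar",(433,310),(398,218),.05),("amber",(331,388),(435,307),.065)): print(nm,at_z(ims["scene"],*a,z).round(3),at_z(ims["side"],*b,z).round(3))
out=[]
for n,(u,v) in seed.items():
    im=cv2.resize(ims[n]["pixels"][v-50:v+70,u-55:u+55],None,fx=4,fy=4,interpolation=cv2.INTER_CUBIC)
    h=cv2.convexHull(((proj(ims[n],cyl(*cap))-[u-55,v-50]+.5)*4).astype(np.int32));cv2.polylines(im,[h],True,(0,255,0),1);out.append(im)
cv2.imwrite("pics/cap.png",cv2.resize(np.hstack(out),None,fx=.9,fy=.9))
```

```text
scene [227 218  31  34 874] [ 0.50057213 -0.17937736  0.1725    ]
side [275 275  32  37 930] [ 0.50081046 -0.17781666  0.1725    ]
['scene'] [ 0.49986082 -0.17910556] 73.0
['side'] [ 0.50054317 -0.17791428] 44.0
['scene', 'side'] [ 0.50036312 -0.17850341] 124.6875
scene [0.5656 0.1665 0.014 ] [[0.474, 0.217], [0.632, 0.252], [0.656, 0.116], [0.501, 0.081]] [0.162 0.137 0.159 0.139]
side [0.5631 0.1624 0.014 ] [[0.468, 0.205], [0.627, 0.25], [0.659, 0.119], [0.499, 0.075]] [0.165 0.134 0.166 0.134]
tape [ 0.553 -0.007  0.01 ] [ 0.552 -0.006  0.01 ]
jar [0.791 0.038 0.05 ] [0.789 0.031 0.05 ]
amber [ 0.789 -0.21   0.065] [ 0.775 -0.212  0.065]
```

View pics/cap.png

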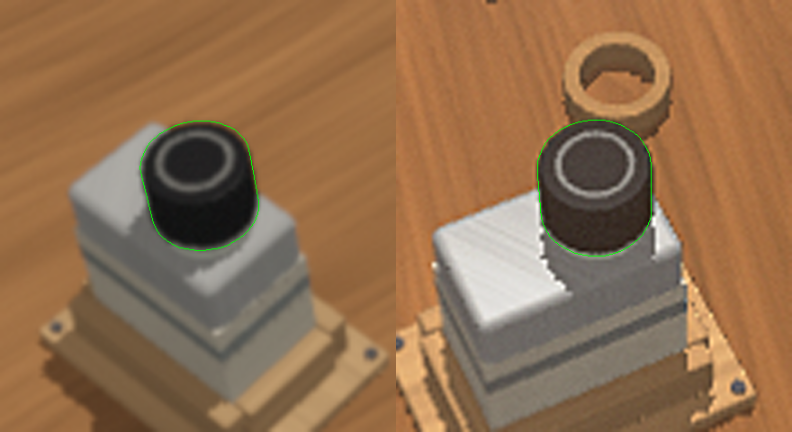

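Both views agree: cap at (0.500, -0.1785), and the overlaid outline fits the cap on the can closely. The tray centre is near (0.564, 0.165). Moving over the cap with world yaw kept, so the 60° turn runs toward mid-range of the last joint.

Request:
carry_out --motion '[[[0,0,0.03],0],[[0.01,0.015,0.06],0],[[0.03,0.045,0.06],0],[[0.055,0.082,0.06],0],[[0.08,0.119,0.06],0],[[0.105,0.156,0.06],0],[[0.13,0.193,0.06],0],[[0.155,0.23,0.06],0],[[0.18,0.267,0.06],0],[[0.205,0.304,0.06],0],[[0.23,0.341,0.06],0],[[0.255,0.378,0.06],0],[[0.28,0.415,0.06],0],[[0.296,0.438,0.06],0],[[0.296,0.438,0.06],0],[[0.296,0.438,0.06],0],[[0.296,0.438,0.06],0]]' --grip -1

```text
time: 1.85
position: [0.4995, -0.1807, 0.2583]
tool_rot: [2.544, -1.842, -0.001]
ft_force: [-0.3, -0.7, -0.7]
grip_width: 1.001
```

Run:
```python
from h import *
s=get_state();print({k:np.round(s[k],3) for k in("time","joint_positions","position","tool_rot","ft_force","grip_width")})
im=eyes.get_image("wrist");px=im["pixels"].copy()
t=np.linspace(0,2*np.pi,80)
cv2.polylines(px,[proj(im,np.c_[.5004+.027*np.cos(t),-.1785+.027*np.sin(t),0*t+.191]).astype(np.int32)],True,(0,255,0),1)
cv2.imwrite("pics/w1.png",px)
```

```text
{'time': np.float64(1.85), 'joint_positions': array([ 0.756,  0.068, -0.481,  1.637,  0.033,  1.445, -0.982]), 'position': array([ 0.499, -0.181,  0.258]), 'tool_rot': array([ 2.544e+00, -1.842e+00, -1.000e-03]), 'ft_force': array([-0.277, -0.701, -0.678]), 'grip_width': np.float64(1.001)}
```

View pics/w1.png

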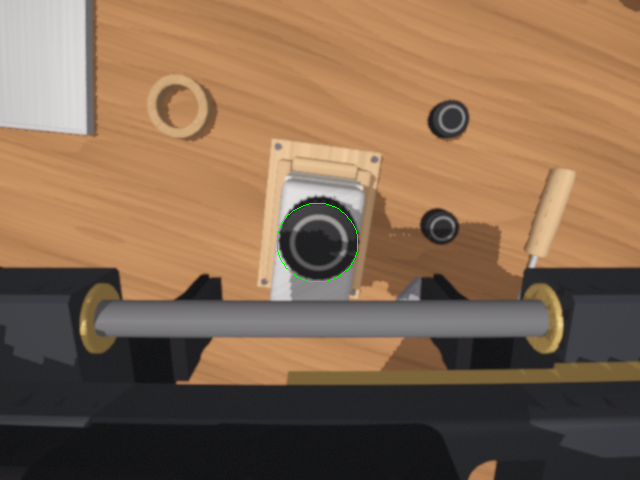

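The wrist view shows the cap ring at about (318,241), against the predicted circle centre of (318,242), so they agree to under 1 mm. Descending with the jaws open.

Request:
carry_out --motion '[[[0,0.001,-0.02],0],[[0,0.001,-0.045],0],[[0,0.001,-0.065],0],[[0,0.001,-0.08],0],[[0,0.001,-0.09],0],[[0,0.001,-0.094],0],[[0,0.001,-0.094],0],[[0,0.001,-0.094],0],[[0,0.001,-0.094],0]]'

```text
time: 2.8
position: [0.501, -0.1783, 0.1655]
tool_rot: [-2.547, 1.839, -0.003]
ft_force: [-0.8, 0.2, 0.4]
grip_width: 0.997
```

Request:
carry_out --motion '[[[0,0,-0.001],0],[[0,0,-0.001],0],[[0,0,-0.001],0],[[0,0,-0.001],0],[[0,0,-0.001],0],[[0,0,-0.001],0],[[0,0,-0.001],0],[[0,0,-0.001],0],[[0,0,-0.001],0],[[0,0,-0.001],0]]' --grip 1 --squeeze 55

```text
time: 3.8
position: [0.5004, -0.1785, 0.1637]
tool_rot: [2.546, -1.84, 0.001]
ft_force: [0.6, -2.5, 0.3]
grip_width: 0.588
```

Request:
carry_out --motion '[[[0,0,-0.002],0],[[0,0,-0.004],0],[[0,0,-0.006],0],[[0,0,-0.007],0],[[0,0,-0.007],0],[[0,0,-0.007],0],[[0,0,-0.007],0]]'

```text
time: 4.5
position: [0.5013, -0.1783, 0.1594]
tool_rot: [2.547, -1.839, 0.005]
ft_force: [-2.8, -0.1, 11.7]
grip_width: 0.59
```

Request:
carry_out --motion '[[[0,0,-0.002],0],[[0,0,-0.004],0],[[0,0,-0.004],0],[[0,0,-0.004],0],[[0,0,-0.004],0]]'

```text
time: 5.0
position: [0.5013, -0.1783, 0.1561]
tool_rot: [2.547, -1.839, 0.005]
ft_force: [-3.4, 0.3, 15.0]
grip_width: 0.592
```

Request:
carry_out --motion '[[[0,0,0],0.1],[[0,0,0],0.2],[[0,0,0],0.3],[[0,0,0],0.4],[[0,0,0],0.5],[[0,0,0],0.6],[[0,0,0],0.7],[[0,0,0],0.8],[[0,0,0],0.9],[[0,0,0],1.0],[[0,0,0],1.06],[[0,0,0],1.06],[[0,0,0],1.06],[[0,0,0],1.06]]'

```text
time: 6.4
position: [0.5025, -0.178, 0.1561]
tool_rot: [3.126, -0.299, 0.008]
ft_force: [-0.6, 0.1, 13.5]
grip_width: 0.588
```

Run:
```python
from h import *
s=get_state();print({k:np.round(s[k],3) for k in("joint_positions","position","tool_rot","ft_force","torque","grip_width")})
```

```text
{'joint_positions': array([ 0.812,  0.13 , -0.56 ,  1.787,  0.073,  1.241,  0.042]), 'position': array([ 0.503, -0.178,  0.156]), 'tool_rot': array([ 3.126, -0.299,  0.008]), 'ft_force': array([-0.587,  0.074, 13.517]), 'torque': array([-0.018,  0.293, -0.053]), 'grip_width': np.float64(0.588)}
```

Request:
carry_out --motion '[[[0,0,0.003],0],[[0,0,0.006],0],[[0,0,0.009],0],[[0,0,0.012],0],[[0,0,0.015],0],[[0,0,0.018],0],[[0,0,0.018],0],[[0,0,0.018],0]]'

```text
time: 7.2
position: [0.4997, -0.1778, 0.1699]
tool_rot: [-3.127, 0.299, 0.002]
ft_force: [-0.3, 0.4, 0.1]
grip_width: 0.584
```

Request:
carry_out --motion '[[[0,0,0.005],0],[[0,0,0.015],0],[[0,0,0.025],0],[[0,0,0.035],0],[[0,0,0.045],0],[[0,0,0.055],0],[[0,0,0.06],0],[[0,0,0.06],0],[[0,0,0.06],0],[[0,0,0.06],0]]'

```text
time: 8.2
position: [0.5, -0.178, 0.23]
tool_rot: [-3.127, 0.3, 0.001]
ft_force: [0.8, 0.1, -0.9]
grip_width: 0.586
```

Run:
```python
from h import *
s=get_state();print({k:np.round(s[k],3) for k in("joint_positions","position","tool_rot","ft_force","grip_width")})
a,b=[eyes.get_image(n) for n in("scene","side")]
f=lambda im,u,v:cv2.resize(im["pixels"][v-70:v+70,u-60:u+60],None,fx=3.3,fy=3.3,interpolation=cv2.INTER_CUBIC)
cv2.imwrite("pics/lift.png",np.hstack([f(a,242,215),f(b,291,285)]))
```

```text
{'joint_positions': array([ 0.821,  0.083, -0.557,  1.682,  0.045,  1.39 ,  0.066]), 'position': array([ 0.5  , -0.178,  0.23 ]), 'tool_rot': array([-3.127e+00,  3.000e-01,  1.000e-03]), 'ft_force': array([ 0.85 ,  0.077, -0.935]), 'grip_width': np.float64(0.586)}
```

View pics/lift.png

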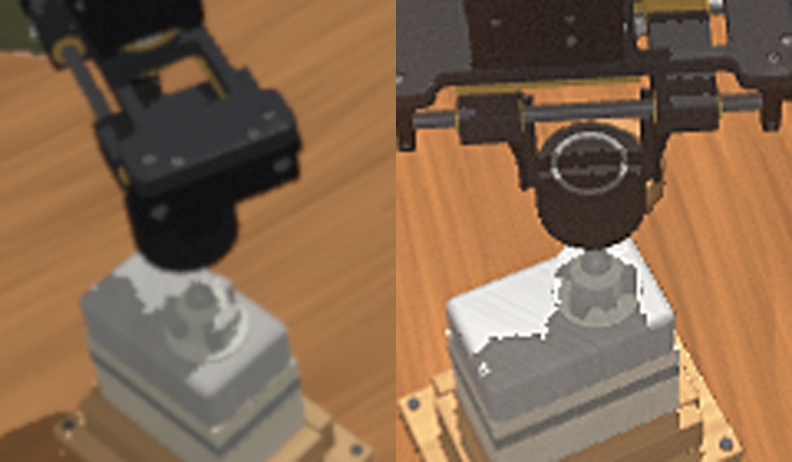

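The cap is off: the bare neck shows at about (200,320) in the left crop, and the cap is held upright between the pads. Next, across to the tray, turning the jaws along the tray's long side.

Request:
carry_out --motion '[[[0.003,0.015,0],0],[[0.008,0.043,0],0.04],[[0.014,0.073,0],0.08],[[0.02,0.105,0],0.13],[[0.026,0.137,0],0.18],[[0.032,0.17,0],0.23],[[0.038,0.203,0],0.28],[[0.044,0.235,0],0.33],[[0.05,0.267,0],0.38],[[0.056,0.298,-0.01],0.42],[[0.06,0.322,-0.03],0.45],[[0.063,0.337,-0.05],0.45],[[0.064,0.343,-0.075],0.45],[[0.064,0.343,-0.1],0.45],[[0.064,0.343,-0.125],0.45],[[0.064,0.343,-0.145],0.45],[[0.064,0.343,-0.155],0.45],[[0.064,0.343,-0.16],0.45],[[0.064,0.343,-0.16],0.45],[[0.064,0.343,-0.16],0.45]]'

```text
time: 10.3
position: [0.5649, 0.1657, 0.0717]
tool_rot: [-3.115, -0.407, -0.003]
ft_force: [-0.3, 0.0, 0.3]
grip_width: 0.589
```

Run:
```python
from h import *
s=get_state();print({k:np.round(s[k],3) for k in("joint_positions","position","tool_rot","ft_force","grip_width")})
a,b=[eyes.get_image(n) for n in("scene","side")]
f=lambda im,u,v:cv2.resize(im["pixels"][v-70:v+70,u-60:u+60],None,fx=3.3,fy=3.3,interpolation=cv2.INTER_CUBIC)
cv2.imwrite("pics/place.png",np.hstack([f(a,395,205),f(b,284,190)]))
```

```text
{'joint_positions': array([ 0.329,  0.394, -0.798,  1.737,  0.308,  1.138, -0.301]), 'position': array([0.565, 0.166, 0.072]), 'tool_rot': array([-3.115e+00, -4.070e-01, -3.000e-03]), 'ft_force': array([-0.253,  0.005,  0.277]), 'grip_width': np.float64(0.589)}
```

View pics/place.png

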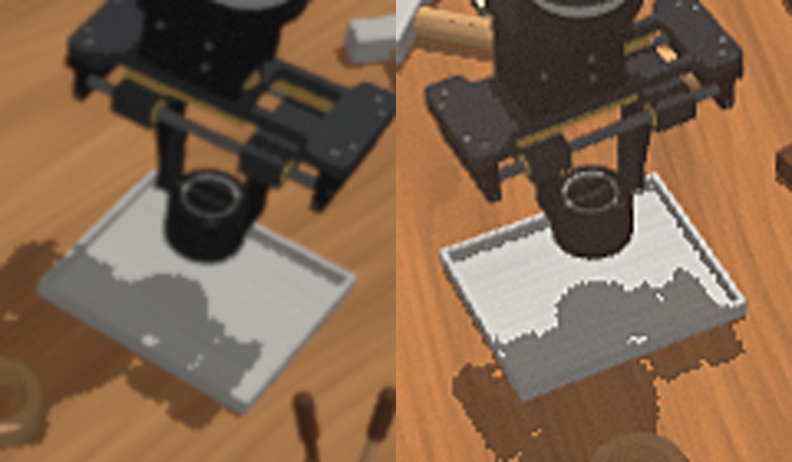

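The cap is upright above the middle of the tray in both crops. Lowering, creeping at the end.

Request:
carry_out --motion '[[[0,0,-0.015],0],[[0,0,-0.03],0],[[0,0,-0.04],0],[[0,0,-0.046],0],[[0,0,-0.05],0],[[0,0,-0.051],0],[[0,0,-0.052],0],[[0,0,-0.053],0],[[0,0,-0.053],0],[[0,0,-0.053],0]]'

```text
time: 11.4
position: [0.5645, 0.165, 0.0179]
tool_rot: [3.115, 0.406, 0.001]
ft_force: [-1.1, -0.0, -0.9]
grip_width: 0.592
```

Request:
carry_out --motion '[[[0,0,-0.001],0],[[0,0,-0.002],0],[[0,0,-0.003],0],[[0,0,-0.003],0],[[0,0,-0.003],0]]'

```text
time: 11.9
position: [0.5643, 0.1649, 0.0145]
tool_rot: [-3.115, -0.406, -0.0]
ft_force: [-0.1, 0.2, -0.5]
grip_width: 0.589
```

Request:
carry_out --motion '[[[0,0,-0.001],0],[[0,0,-0.0015],0],[[0,0,-0.002],0],[[0,0,-0.002],0],[[0,0,-0.002],0]]'

```text
time: 12.4
position: [0.5645, 0.165, 0.0136]
tool_rot: [3.115, 0.405, 0.001]
ft_force: [-1.7, -0.3, 6.5]
grip_width: 0.594
```

Contact at 6.5 N, with the tip where the floor should be. Releasing, then rising.

Request:
carry_out --motion '[[[0,0,0.0005],0],[[0,0,0.001],0],[[0,0,0.001],0],[[0,0,0.001],0],[[0,0,0.001],0],[[0,0,0.001],0],[[0,0,0.001],0],[[0,0,0.001],0]]' --grip -1

```text
time: 13.2
position: [0.5643, 0.1649, 0.0136]
tool_rot: [3.115, 0.406, 0.0]
ft_force: [-1.1, 0.5, 0.3]
grip_width: 0.999
```

Request:
carry_out --motion '[[[0,0,0.01],0],[[0,0,0.03],0],[[0,0,0.06],0],[[0,0,0.1],0],[[0,0,0.14],0],[[0,0,0.17],0],[[0,0,0.18],0],[[0,-0.03,0.18],0],[[0,-0.07,0.18],0],[[0,-0.11,0.18],0],[[0,-0.14,0.18],0],[[0,-0.15,0.18],0],[[0,-0.15,0.18],0],[[0,-0.15,0.18],0]]'

```text
time: 14.6
position: [0.5641, 0.017, 0.1934]
tool_rot: [-3.114, -0.409, 0.0]
ft_force: [0.4, 1.2, 0.7]
grip_width: 1.0
```

Run:
```python
from h import *
s=get_state();print({k:np.round(s[k],3) for k in("time","position","ft_force","grip_width")})
a,b=[eyes.get_image(n) for n in("scene","side")]
c=np.array([.5645,.165]);t=np.linspace(0,2*np.pi,60)
P=np.vstack([np.c_[c[0]+.027*np.cos(t),c[1]+.027*np.sin(t),0*t+z] for z in(.005,.042)])
o=[]
for im in(a,b):
    px=im["pixels"].copy();cv2.polylines(px,[cv2.convexHull(proj(im,P).astype(np.int32))],True,(0,255,0),1);o.append(px[90:420,180:500])
cv2.imwrite("pics/end.png",cv2.resize(np.hstack(o),None,fx=1.25,fy=1.25))
```

```text
{'time': np.float64(14.6), 'position': array([0.564, 0.017, 0.193]), 'ft_force': array([0.407, 1.154, 0.66 ]), 'grip_width': np.float64(1.0)}
```

View pics/end.png

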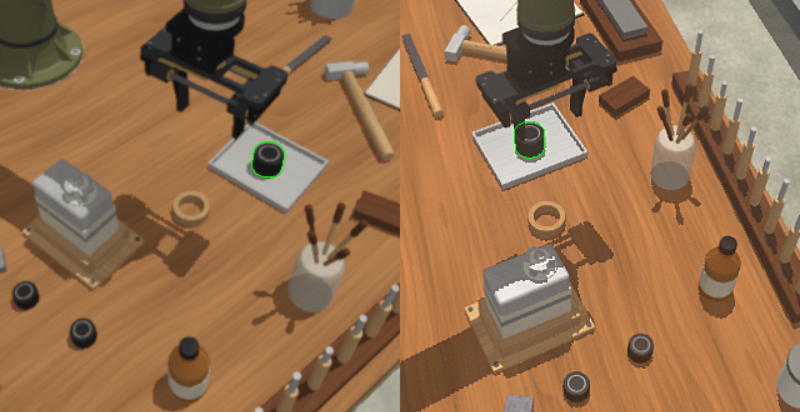

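The cap stands upright in the middle of the tray in both views (left (268,159), right (529,141)). Its outline matches the prediction, the gripper is clear, and the bystanders have not moved. Handing in.

```bash
python3 -c "
from bench import ticket;print(ticket.close_job())"
```

```text
the job is handed in; nothing more can be done
None
```

I opened the can and handed in the job at about 14.7 s of the 48 s allowed. The hand-in gives no verdict, so what follows rests on my own checks.

- **Opening:** I gripped the cap across its upper disc and pressed until the tool had gone down about 7.6 mm, at 15 N. By the spring figures that is about 7 mm of pad travel. I then turned it 61° anticlockwise and lifted. The lift showed no resistance, and the pictures showed the bare neck.
- **Placing:** I lowered the cap onto the tray floor until it touched at 6.5 N, then released it and backed the gripper away.
- **Final pictures:** The cap stands right way up near the tray's middle, and its outline matches the prediction in both the scene and side views. The tape roll, jar and amber bottle look to be where they started, though I judged that by eye and did not measure it again.
- **Disagreements:** My two camera estimates of the tray centre differed by about 4 mm, well inside the margin allowed. The jaws read about 51 mm on the 54 mm cap, probably because of the ribs or pad give. No check failed.

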